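Refit the tap knob of a gas hob and hold it pressed in

ROBOT

A 6-joint arm with a two-finger parallel gripper is mounted at the origin on the work surface. World frame = base frame: x ahead of the robot, y to its left, z up, the work surface at z = 0. Lengths are in m, angles in rad, forces in N, time in s.
With the tool pointing down it reaches from about 0.25 to 0.725 m from the base axis. Payload 9.7 kg.
Tool frame: the origin (TCP) lies between the finger pads; the fingertips stand tcp_to_tips ahead of it and the grasp point (between the pads) lies 5 mm behind it (tcp_to_tips is the distance from the TCP to the fingertips, in m); z points along the fingers, y is the line along which they close (so a half turn about z gives the same grasp; the last joint's range is limited). The gripper opens to 85 mm and grips with 20 to 120 N. Pads are 22 mm wide; open, the fingers measure 114 mm over their backs; the gripper's body (76 mm by 85 mm) begins 54 mm behind the grasp point. The pads swing forward as they close: fully open they stand 13 mm farther back than shut.
Start: joints at [-1.327, 0.087, 0.176, 1.66, 0, 1.571], TCP at [0.133, -0.534, 0.245] pointing down, gripper open.
Joint ranges: [-3.13, 3.13], [-0.85, 1.81], [-1.15, 1.24], [-2.2, 2.28], [-1.44, 1.52], [-3.14, 3.14]. Speed limits (rad/s): [2.22, 2.22, 2.57, 3.14, 3.14, 3.14].

INTERFACE

Orientations are given as a rotation vector (axis times angle).
In Python, from rig import observe, get_image, hand_in, tcp_to_tips gives the robot as it stands.
- The arm moves only by the shell command python3 -m handwheel 'ROWS' [FORCE]. ROWS is JSON, a list that holds one entry, the list of rows, each a list of 7 numbers: the opening, from 0 (shut) to 1 (fully open), then the shift along the tool's x, y, z in units of 200 mm (1.0 is 200 mm), then the turn, a rotation vector about the tool's x, y, z in units of 180 degrees (1.0 is 180 degrees). A call has 1 to 20 rows; each row is the pose to reach, as a shift and turn from the pose commanded when the call began, along the tool's axes at that moment, turning the shorter way round; what a row does not reach only later rows make up. A row lasts 1/12 s, in which the tool goes at most 41.7 mm and 7.16 degrees, less where a joint would pass 70% of its speed; a pose out of reach is approached as far as the arm can. A call with a number of a shift or a turn outside -1 to 1 is refused whole. A call with a gripper value outside its range is refused whole. The fingers move at their own pace and stop on an object; FORCE is the grip in N (left out, the last holds). Time passes only in rows, so rows that repeat a pose let the fingers close. It gives the time, the measured TCP pose, the force, the opening and the grip force at its end, in the units of the state.
- observe(): the state, without advancing time (a new reading comes with each control period).
- get_image(name): name is "scene" or "top"; returns a dict with "image" (480x640x3 uint8, red, green, blue), "K" (3x3 intrinsics, pixels), "k1" (the pictures are not rectified: a ray, as slopes to the right and down, at radius r is drawn at 1 + k1 r^2 times it, then the intrinsics apply), "origin" and "attitude" of the camera in the world. Camera axes: x right, y down, z forward; pixel columns grow to the right and rows downward; lengths in m; the calibration is good to about 2 mm. A picture is of the moment at which its call begins. There is no depth.
- hand_in(): hands the job in; it is judged then, once.
The state is a dict: "time_s": time; "joint_pos": joint angles; "qvel": joint speeds; "joint_efforts": joint torques, N m; "tool_pos": TCP position; "tcp_rot": TCP orientation; "ft_force": force on the tool from outside, world axes, zero at the start; "ft_torque": the same for the moment, N m; "finger_gap": finger opening in m; "finger_force": force on a finger pad.
Only numpy, scipy, OpenCV 4.12 (cv2) and the standard library are available. Lean on these libraries where they do the work, as an engineer would, in place of code of your own. Each camera call takes 0.05 s, during which the arm holds its last target. There are 200 camera calls.

TASK

One control knob has come off the two-burner gas hob on the bench: pick up the loose knob with the bar grip, turn it so that its D-shaped hole matches the flat of the bare tap spindle (the nose of the bar then points straight to the back of the hob, like the other knob), and push it fully home on the spindle. Then press it right down against the tap's spring, as for lighting the burner, and finish while still holding it pressed down with the gripper; do not let go. Leave the other things lying on the bench where they are.

Things in the scene. Friction and masses are not known exactly. Their poses are not given: they have to be found in the camera images.
- knob_center (a point): loose black hob knob, 32 mm high: round skirt 48 mm wide and 14 mm high, on it a bar 44 mm long (along x), 18 mm wide (y, grasp here), 18 mm high, with a 9 mm wide nose at its +x end and a white line on top. Upright on the bench. Point on its axis, 16 mm above the underside. In the underside a D hole 14 mm deep, 11 mm diameter, its flat on the nose (+x) side 1.7 mm off the axis
- knob_nose (a point): point on the knob's nose, 30 mm from the knob's axis along its x, 16 mm above its underside (the nose ends 31 mm out); same axes as knob_center. The knob weighs about 60 g
- stem_top (a point): centre of the top of the bare brass tap spindle, left or right of the fitted knob: upright, 10 mm diameter, flat 1 mm off the axis on its +x side, round edge of its top chamfered 1.5 mm, standing 21 mm above the hob's steel top. x points to the back of the hob, z up. It cannot turn, only move down. Knob fully home: knob_center is 2 mm above this point, skirt 7 mm above the steel
- valve (a joint): how far the bare spindle is pressed down, m: 0 at rest, 0.005 fully in. Its spring needs 5 N to start and 13 N at the bottom
- hob: stainless gas hob, fixed, 300 mm wide, 510 deep, steel top 56 mm above the bench, two burners in line under black pan supports (to 101 mm above the bench, nearest bar 65 mm behind the taps). Origin at bench level midway between the two taps, which lie 55 mm to either side along its y; front edge 60 mm in front of them; x points to the back of the hob, away from the robot
- fitted_knob: the other knob, of the same shape, fixed on the other tap with its nose to the back; origin on the tap's axis on the steel top
- round_knob_mid (a point): bystander: a small loose round knob without a bar, black, 38 mm diameter, 22 mm high, not of this hob; point at its centre
- burner_cap_mid (a point): bystander: a loose black burner cap, a disc of 91 mm diameter, 9 mm thick; point at its centre
- screwdriver_mid (a point): bystander: screwdriver lying on the bench, 210 mm long, 26 mm thick handle; point at its middle
- scraper_mid (a point): bystander: flat paint scraper lying on the bench, about 185 mm long, 16 mm thick; point near its middle
- oil_can_mid (a point): bystander: upright spray can, 52 mm diameter, 170 mm high; point half-way up
- hammer_mid (a point): bystander: hammer lying at the left, 280 mm long; point at its middle
There are look-alikes about, which are no part of the job. Leave any green or pink look-alike of the part that bears knob_center alone.

How it is judged:
By the outcome, as a careful person would: the job done as asked, in the order asked, and still so for the second after the job is handed in, while the arm keeps its last pose, push and grip.
It also fails if it takes over 48 s, if anything falls off the work surface, if the arm or the gripper's body presses on something with over 40 N, if the wrist force passes 120 N, or if a joint passes its speed limit or range.

## Working session

There is one attempt and no reset: what is moved stays moved. The work goes in short steps, Python scripts to look and compute and a shell command to move; the robot and the scene stay as the last step left them, time stands still between calls to the robot, and variables do not carry over. Pictures are saved under pics/ and viewed, at most 10 in all, crops included, and the job is handed in when it is done.

```bash
ls; mkdir -p pics; python3 - <<'E'
from rig import *
import cv2,numpy as np
print(tcp_to_tips); s=observe(); print({k:np.round(v,3).tolist() for k,v in s.items()})
for n in("scene","top"):
    d=get_image(n); cv2.imwrite(f"pics/{n}0.png",d["image"][:,:,::-1]); np.savez(f"{n}0.npz",**d)
    print(n,d["K"],d["k1"],d["origin"],d["attitude"])
E
```

```text
pics
0.014
{'time_s': 0.0, 'joint_pos': [-1.327, 0.087, 0.175, 1.66, -0.0, 1.571], 'qvel': [0.002, -0.0, 0.001, -0.001, -0.001, -0.001], 'joint_efforts': [0.001, -52.039, 46.48, 0.016, 0.0, 0.0], 'tool_pos': [0.133, -0.534, 0.245], 'tcp_rot': [-3.117, -0.382, 0.0], 'ft_force': [-0.378, 0.42, -0.333], 'ft_torque': [0.009, 0.019, -0.019], 'finger_force': 0.0, 'finger_gap': 0.086}
scene [[609.98312118   0.         326.02844965]
 [  0.         609.98312118 234.21967273]
 [  0.           0.           1.        ]] -0.20280172296184945 [ 1.48556464 -0.51606299  1.07268408] [-2.06031336 -1.18912654  0.54402735]
top [[591.45914523   0.         324.42093385]
 [  0.         591.45914523 232.07026073]
 [  0.           0.           1.        ]] -0.07440215997422728 [ 0.16251167 -0.01537863  1.96282717] [-2.0907892   2.14615094 -0.18832939]
```

View pics/scene0.png

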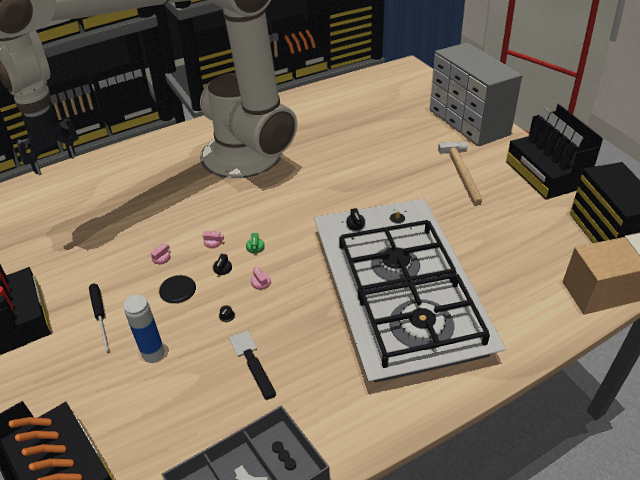

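View pics/top0.png

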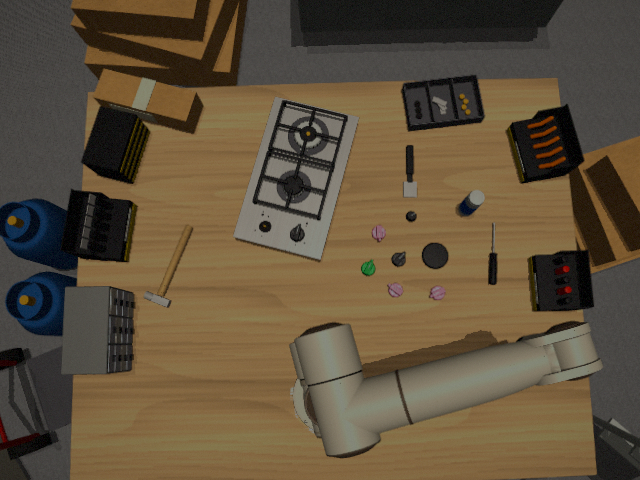

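The scene view shows the loose black knob at about (222,265), the fitted knob at (355,219) and the bare spindle at (397,217). In the top view these are at (399,259), (297,233) and (265,227). Green and pink look-alikes surround the loose knob. Next I'll zoom in on all of these.

```bash
cat > h.py <<'E'
import numpy as np,cv2
from scipy.spatial.transform import Rotation as R
def load(f): return dict(np.load(f))
def dist(d): return np.array([float(d["k1"]),0,0,0,0])
def ray(d,p):
    q=cv2.undistortPoints(np.array([[p]],float),d["K"],dist(d))[0,0]
    v=R.from_rotvec(d["attitude"]).apply([q[0],q[1],1]); return d["origin"],v/np.linalg.norm(v)
def onz(d,p,z):
    o,v=ray(d,p); return o+v*(z-o[2])/v[2]
def tri(*dp):
    A=np.zeros((3,3));b=np.zeros(3);L=[]
    for d,p in dp:
        o,v=ray(d,p);M=np.eye(3)-np.outer(v,v);A+=M;b+=M@o;L.append((M,o))
    x=np.linalg.solve(A,b); return x,[np.linalg.norm(M@(x-o)) for M,o in L]
def proj(d,P):
    Rm=R.from_rotvec(d["attitude"]).as_matrix().T
    return cv2.projectPoints(np.atleast_2d(P).astype(float),cv2.Rodrigues(Rm)[0],-Rm@d["origin"],d["K"],dist(d))[0][:,0]
def crop(d,c,w,h,W=400,H=300):
    x,y=int(c[0]-w/2),int(c[1]-h/2); im=d["image"][y:y+h,x:x+w,::-1]
    im=cv2.convertScaleAbs(im,alpha=1.6)
    return cv2.resize(im,(W,H),interpolation=cv2.INTER_CUBIC)
E
python3 - <<'E'
from h import *
s=load("scene0.npz");t=load("top0.npz")
a=np.hstack([crop(t,(400,260),40,30),crop(t,(282,234),80,60)])
b=np.hstack([crop(s,(222,265),40,30),crop(s,(380,220),80,60)])
cv2.imwrite("pics/z0.png",np.vstack([a,b]))
print("knob",tri((s,(222,265)),(t,(399,259))),"fit",tri((s,(355,219)),(t,(297,233))),"stem",tri((s,(397,217)),(t,(265,227))))
# hob corners on z=.056 from the top view
for p in((236,238),(322,259),(357,117),(277,98)): print(p,onz(t,p,.056).round(4))
E
```

```text
knob (array([ 0.43602543, -0.24197821,  0.01131183]), [np.float64(0.004524960009915221), np.float64(0.004524960009915266)]) fit (array([0.52083078, 0.09069264, 0.07667361]), [np.float64(0.002751207527763717), np.float64(0.002751207527763653)]) stem (array([0.54844487, 0.19801107, 0.05602691]), [np.float64(0.003957476644956565), np.float64(0.003957476644956839)])
(236, 238) [0.5122 0.2903 0.056 ]
(322, 259) [0.4352 0.0094 0.056 ]
(357, 117) [ 0.921  -0.1219  0.056 ]
(277, 98) [0.9989 0.151  0.056 ]
```

View pics/z0.png

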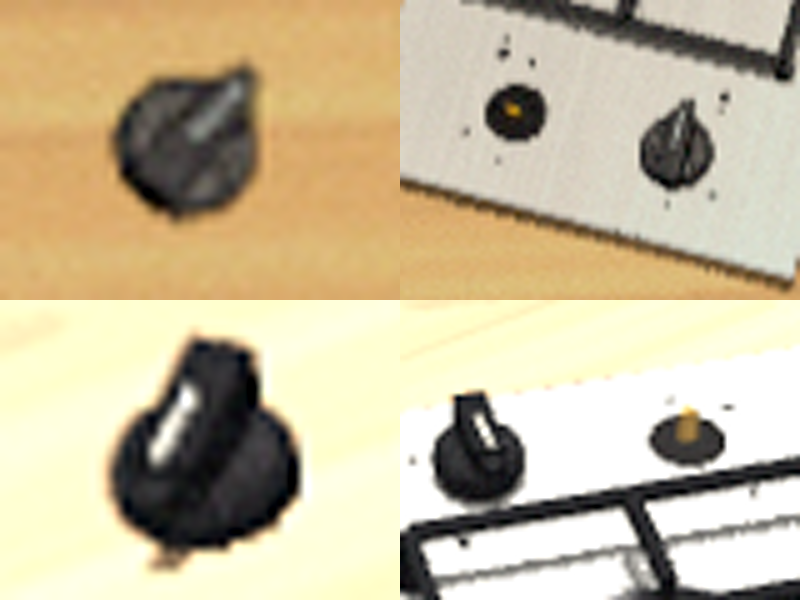

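```bash
cat > m.py <<'E'
from h import *
def blob(d,c,r,f):
    im=d["image"].astype(int); x0,y0=c[0]-r,c[1]-r
    m=f(im[y0:y0+2*r+1,x0:x0+2*r+1]).astype(np.uint8)
    n,l,st,ce=cv2.connectedComponentsWithStats(m); k=1+np.argmax(st[1:,4])
    cn=max(cv2.findContours((l==k).astype(np.uint8),0,1)[0],key=cv2.contourArea)[:,0]+[x0,y0]
    return st[k,4],ce[k]+[x0,y0],cn
def circ(P):
    A=np.c_[2*P,np.ones(len(P))]; s=np.linalg.lstsq(A,(P**2).sum(1),rcond=None)[0]
    return s[:2],np.sqrt(s[2]+s[0]**2+s[1]**2)
E
python3 - <<'E'
from m import *
s=load("scene0.npz");t=load("top0.npz")
sc=load("scene0.npz")
gold=lambda i:(i[...,0]-i[...,2]>40)
for n,d,c,r in(("s",s,(397,215),6),("t",t,(265,226),5)):
    a,ce,cn=blob(d,c,r,gold); print(n,"gold",a,ce,cn.min(0),cn.max(0),"z.077",onz(d,ce,.077).round(4))
for n,d,c,r,th in(("t stem",t,(265,226),8,75),("s stem",s,(397,218),10,80),("t fit",t,(297,233),10,70),("t knob",t,(399,259),10,60),("s knob",s,(222,265),12,75)):
    a,ce,cn=blob(d,c,r,lambda i:i.max(-1)<th)
    z={"stem":.058,"fit":.07,"knob":.012}[n.split()[1]]
    P=np.array([onz(d,p,z)[:2] for p in cn]); c0,rad=circ(P)
    for _ in range(4):
        e=np.linalg.norm(P-c0,axis=1)-rad; k=np.abs(e)<.0025
        if k.sum()>6: c0,rad=circ(P[k])
    far=P[np.argmax(np.linalg.norm(P-c0,axis=1))]
    print(n,a,"cen",ce.round(1),onz(d,ce,z).round(4),"circ",c0.round(4),rad.round(4),k.sum(),len(P),"far",(far-c0).round(4),np.degrees(np.arctan2(*(far-c0)[::-1])).round(1))
# white line yaw
for d,a,b in((s,(217.5,265.8),(220.8,258.5)),(t,(404,254.7),(399.6,259.4))):
    A,B=onz(d,a,.032),onz(d,b,.032); print("line",A.round(4),B.round(4),np.degrees(np.arctan2(*(A-B)[1::-1])))
for d,a,b in((t,(299.2,224.8),(297.4,231.0)),(s,(438.0/5+350,0),(0,0))):
    A,B=onz(d,a,.095),onz(d,b,.095); print("fitline",np.degrees(np.arctan2(*(A-B)[1::-1]))); break
E
```

```text
s gold 21 [397.14285714 214.04761905] [396 211] [399 217] z.077 [0.5598 0.1939 0.077 ]
t gold 6 [264.  225.5] [263 225] [265 226] z.077 [0.5473 0.1954 0.077 ]
t stem 104 cen [264.7 226. ] [0.5494 0.1951 0.058 ] circ [0.5495 0.1952] 0.018 32 32 far [ 0.0096 -0.0175] -61.4
s stem 99 cen [396.9 218.1] [0.5547 0.198  0.058 ] circ [0.5535 0.1989] 0.0172 31 40 far [-0.0048 -0.018 ] -104.8
t fit 175 cen [296.9 233.4] [0.5194 0.089  0.07  ] circ [0.5187 0.0892] 0.023 36 43 far [ 0.0318 -0.011 ] -19.0
t knob 135 cen [398.1 259. ] [ 0.4345 -0.243   0.012 ] circ [ 0.4343 -0.2428] 0.0213 38 53 far [ 0.0233 -0.0212] -42.2
s knob 255 cen [222.4 265.5] [ 0.4404 -0.2378  0.012 ] circ [ 0.4388 -0.2357] 0.0285 17 54 far [-0.0377  0.0104] 164.5
line [ 0.4552 -0.2538  0.032 ] [ 0.4359 -0.2372  0.032 ] -40.801903812007694
line [ 0.4456 -0.261   0.032 ] [ 0.4304 -0.2458  0.032 ] -45.0743970768654
fitline -16.91608050834392
```

```bash
cat > g.py <<'E'
from h import *
from rig import observe
import sys
def to(x,y,z,head):
    o=observe(); R0=R.from_rotvec(o["tcp_rot"]); a=np.radians(head)
    X=np.array([np.cos(a),np.sin(a),0]); Z=np.array([0,0,-1.]); Rt=R.from_matrix(np.c_[X,np.cross(Z,X),Z])
    print("t",round(o["time_s"],2),"at",np.round(o["tool_pos"],4),"shift",(R0.inv().apply(np.array([x,y,z])-o["tool_pos"])/.2).round(4),"turn",((R0.inv()*Rt).as_rotvec()/np.pi).round(4))
if __name__=="__main__": to(*map(float,sys.argv[1:]))
E
python3 g.py .4365 -.240 .12 138
```

```text
t 0.1 at [ 0.1327 -0.5336  0.2447] shift [ 1.8283 -1.0571  0.6245] turn [-2.000e-04 -4.000e-04 -6.891e-01]
```

```bash
python3 -m handwheel '[[[0.7,0.91,-0.53,0.2,0,0,-0.69],[0.7,0.91,-0.53,0.2,0,0,-0.69],[0.7,0.91,-0.53,0.2,0,0,-0.69],[0.7,0.91,-0.53,0.2,0,0,-0.69],[0.7,0.91,-0.53,0.2,0,0,-0.69],[0.7,0.91,-0.53,0.2,0,0,-0.69],[0.7,0.91,-0.53,0.2,0,0,-0.69],[0.7,0.91,-0.53,0.2,0,0,-0.69],[0.7,0.91,-0.53,0.2,0,0,-0.69],[0.7,0.91,-0.53,0.2,0,0,-0.69],[0.7,0.91,-0.53,0.2,0,0,-0.69],[0.7,0.91,-0.53,0.2,0,0,-0.69],[0.7,0.91,-0.53,0.2,0,0,-0.69],[0.7,0.91,-0.53,0.2,0,0,-0.69],[0.7,0.91,-0.53,0.2,0,0,-0.69],[0.7,0.91,-0.53,0.2,0,0,-0.69],[0.7,0.91,-0.53,0.2,0,0,-0.69],[0.7,0.91,-0.53,0.2,0,0,-0.69],[0.7,0.91,-0.53,0.2,0,0,-0.69]]]'; python3 g.py .4365 -.240 .12 138; python3 -c "from rig import *;print(observe()['joint_pos'])"
```

```text
time_s: 1.68
tool_pos: [0.2837, -0.3868, 0.205]
tcp_rot: [-1.118, -2.935, -0.001]
ft_force: [0.4, 0.4, 0.3]
finger_gap: 0.0595
finger_force: 0.0
t 1.68 at [ 0.2837 -0.3868  0.205 ] shift [-0.0821  1.0562  0.4249] turn [ 0.     -0.0002  0.0016]
[-9.37962864e-01 -9.15150753e-02 -8.03062007e-02  1.58267103e+00
  5.29641398e-06 -2.09891660e-01]
```

```bash
python3 -m handwheel '[[[0.7,-0.08,0.99,0.5,0,0,0],[0.7,-0.08,0.99,0.5,0,0,0],[0.7,-0.08,0.99,0.5,0,0,0],[0.7,-0.08,0.99,0.5,0,0,0],[0.7,-0.08,0.99,0.5,0,0,0],[0.7,-0.08,0.99,0.5,0,0,0],[0.7,-0.08,0.99,0.5,0,0,0],[0.7,-0.08,0.99,0.5,0,0,0]]]'; python3 - <<'E'
from m import *; from rig import *
import g; g.to(.4365,-.240,.035,138)
s=get_image("scene");t=get_image("top");np.savez("scene1.npz",**s);np.savez("top1.npz",**t)
p=np.array(observe()["tool_pos"]);print(proj(s,p),proj(t,p))
cv2.imwrite("pics/z1.png",np.hstack([crop(s,(222,250),80,60),crop(t,(399,255),80,60)]))
E
```

```text
time_s: 2.35
tool_pos: [0.4276, -0.2497, 0.105]
tcp_rot: [-1.12, -2.934, 0.0]
ft_force: [-0.7, 0.4, -0.4]
finger_gap: 0.0595
finger_force: 0.0
t 2.35 at [ 0.4276 -0.2497  0.105 ] shift [-0.001   0.066   0.3501] turn [-0.0002 -0.0003  0.0011]
[[209.87985244 236.16625217]] [[403.91360944 256.98414511]]
```

View pics/z1.png

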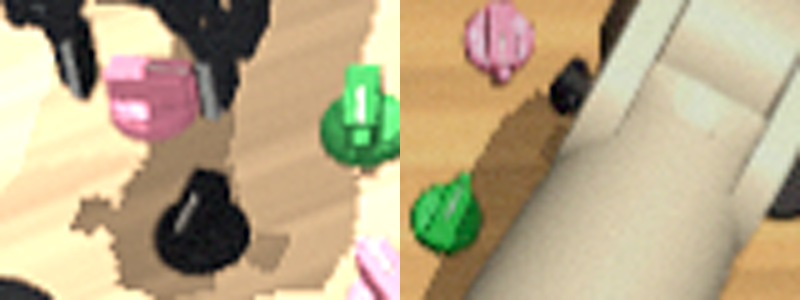

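```bash
python3 - <<'E'
from h import *; from rig import observe
s=load("scene1.npz");o=observe();p=np.array(o["tool_pos"]);y=R.from_rotvec(o["tcp_rot"]).as_matrix()[:,1]
for z in(.091,.095,.099): print(z,[proj(s,np.r_[(p+sg*.030*y)[:2],z])[0].round(1) for sg in(-1,1)], "mid->",onz(s,(211.2,240.2),z).round(4))
E
```

```text
0.091 [array([199.1, 239.1]), array([222.6, 242.5])] mid-> [ 0.4259 -0.2493  0.091 ]
0.095 [array([198.9, 237.9]), array([222.4, 241.3])] mid-> [ 0.4302 -0.2504  0.095 ]
0.099 [array([198.6, 236.7]), array([222.1, 240.1])] mid-> [ 0.4345 -0.2515  0.099 ]
```

```bash
python3 - <<'E'
from m import *
s=load("scene0.npz");t=load("top0.npz")
a=np.linspace(0,2*np.pi,90);ci=np.c_[.024*np.cos(a),.024*np.sin(a)]
def ext(d,c):
    P=np.vstack([np.c_[ci+c,np.full(90,z)] for z in(0,.014)]); q=proj(d,P); return q.min(0),q.max(0)
for n,d,c,r,th in(("t",t,(399,259),10,70),("s",s,(222,265),12,85)):
    _,_,cn=blob(d,c,r,lambda i:i.max(-1)<th); print(n,"blob",cn.min(0)-.5,cn.max(0)+.5,"model",[np.round(e,1) for e in ext(d,(.4365,-.240))])
E
```

```text
t blob [390.5 251.5] [404.5 266.5] model [array([389.6, 251.2]), array([404.4, 266.1])]
s blob [212.5 253.5] [231.5 275.5] model [array([211.2, 257.4]), array([231.2, 275.2])]
```

```bash
python3 -m handwheel '[[[0.7,0,0.066,0.1,0,0,0],[0.7,0,0.066,0.2,0,0,0],[0.7,0,0.066,0.3,0,0,0],[0.7,0,0.066,0.37,0,0,0],[0.7,0,0.066,0.37,0,0,0],[0.7,0,0.066,0.37,0,0,0],[0.4,0,0.066,0.37,0,0,0],[0.3,0,0.066,0.37,0,0,0],[0.1,0,0.066,0.37,0,0,0],[0,0,0.066,0.37,0,0,0],[0,0,0.066,0.37,0,0,0],[0,0,0.066,0.37,0,0,0],[0,0,0.066,0.37,0,0,0],[0,0,0.066,0.37,0,0,0]]]' 60; python3 g.py .4365 -.240 .19 138
```

```text
time_s: 3.62
tool_pos: [0.4372, -0.2407, 0.0326]
tcp_rot: [1.121, 2.933, -0.001]
ft_force: [-1.9, -1.4, 5.8]
finger_gap: 0.0166
finger_force: 59.8
t 3.62 at [ 0.4372 -0.2407  0.0326] shift [ 3.20e-03  4.00e-04 -7.87e-01] turn [0.     0.0007 0.0009]
```

```bash
python3 -m handwheel '[[[0,0,0,-0.1,0,0,0],[0,0,0,-0.25,0,0,0],[0,0,0,-0.45,0,0,0],[0,0,0,-0.65,0,0,0],[0,0,0,-0.8,0,0,0],[0,0,0,-0.8,0,0,0],[0,0,0,-0.8,0,0,0]]]' 80; python3 g.py .551 .197 .17 164.2
```

```text
time_s: 4.2
tool_pos: [0.4374, -0.2406, 0.1933]
tcp_rot: [1.12, 2.931, -0.001]
ft_force: [-0.1, 0.4, -2.3]
finger_gap: 0.0159
finger_force: 78.6
t 4.2 at [ 0.4374 -0.2406  0.1933] shift [1.0365 2.0092 0.1146] turn [ 0.      0.0012 -0.1446]
```

```bash
python3 -m handwheel '[[[0,0.1,0.19,0,0,0,-0.03],[0,0.2,0.38,0,0,0,-0.06],[0,0.3,0.57,0,0,0,-0.09],[0,0.4,0.76,0,0,0,-0.12],[0,0.52,1,0,0,0,-0.145],[0,0.52,1,0,0,0,-0.145],[0,0.52,1,0,0,0,-0.145],[0,0.52,1,0,0,0,-0.145]]]' 80; python3 g.py .551 .197 .17 164.2
```

```text
time_s: 4.87
tool_pos: [0.492, -0.0209, 0.1897]
tcp_rot: [-0.426, -3.11, 0.001]
ft_force: [0.3, 0.1, -0.3]
finger_gap: 0.0157
finger_force: 78.7
t 4.87 at [ 0.492  -0.0209  0.1897] shift [0.0085 1.1288 0.0979] turn [-0.0002 -0.0008  0.0011]
```

```bash
python3 -m handwheel '[[[0,0,0.2,0,0,0,0],[0,0,0.4,0,0,0,0],[0,0,0.6,0,0,0,0],[0,0,0.8,0,0,0,0],[0,0.01,1,0.1,0,0,0],[0,0.01,1,0.1,0,0,0],[0,0.01,1,0.1,0,0,0],[0,0.01,1,0.1,0,0,0]]]' 80; python3 g.py .551 .197 .14 164.2
```

```text
time_s: 5.53
tool_pos: [0.5445, 0.1699, 0.1705]
tcp_rot: [-0.431, -3.11, 0.002]
ft_force: [0.3, 0.0, -0.6]
finger_gap: 0.0158
finger_force: 78.8
t 5.53 at [0.5445 0.1699 0.1705] shift [0.0051 0.1393 0.1524] turn [-0.0005 -0.0004  0.0002]
```

```bash
python3 -m handwheel '[[[0,0.005,0.14,0.06,0,0,0],[0,0.005,0.14,0.12,0,0,0],[0,0.005,0.14,0.12,0,0,0],[0,0.005,0.14,0.12,0,0,0],[0,0.005,0.14,0.12,0,0,0]]]' 80; python3 - <<'E'
from m import *; from rig import *
import g; g.to(.551,.197,.14,164.2)
s=get_image("scene");t=get_image("top");np.savez("scene2.npz",**s);np.savez("top2.npz",**t)
cv2.imwrite("pics/z2.png",np.hstack([crop(s,(395,205),60,45),crop(t,(265,226),60,45)]))
E
```

```text
time_s: 5.95
tool_pos: [0.5515, 0.197, 0.1482]
tcp_rot: [0.432, 3.111, 0.0]
ft_force: [0.7, 0.1, 0.1]
finger_gap: 0.0158
finger_force: 78.9
t 5.95 at [0.5515 0.197  0.1482] shift [ 0.0024 -0.0007  0.0408] turn [ 0.      0.0002 -0.0001]
```

View pics/z2.png

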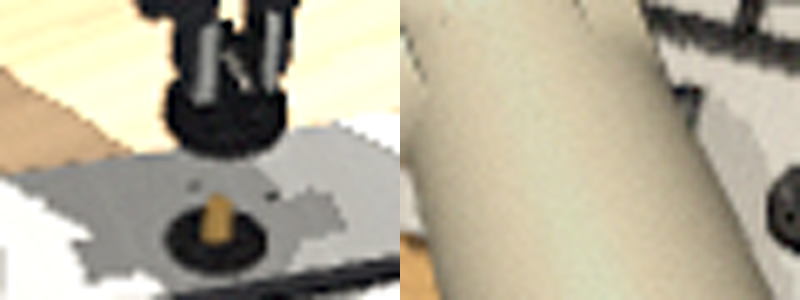

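```bash
cat > rel.py <<'E'
from m import *
from scipy.optimize import fsolve
a=np.linspace(0,2*np.pi,180)
def disc(r,z,c): return np.c_[r*np.cos(a)+c[0],r*np.sin(a)+c[1],np.full(180,z)]
s=load("scene2.npz"); s0=load("scene0.npz")
def obs(q): return np.array([(q[:,0].min()+q[:,0].max())/2,q[:,1].max()])
def up(d,x,y,w,h,k=8): return cv2.resize(d["image"][y:y+h,x:x+w],None,fx=k,fy=k,interpolation=cv2.INTER_CUBIC).astype(int)
def meas(d,x,y,w,h,f,k=8):
    m=f(up(d,x,y,w,h)).astype(np.uint8); n,l,st,ce=cv2.connectedComponentsWithStats(m); j=1+np.argmax(st[1:,4])
    L,T,W,H=st[j,:4]; return np.array([x+L/k-.5,x+(L+W)/k-.5,y+T/k-.5,y+(T+H)/k-.5])
K=meas(s,384,194,28,16,lambda i:i.max(-1)<55)
print("skirt L R T B",K)
zu=.1156
k=fsolve(lambda c:obs(proj(s,np.vstack([disc(.024,zu,c),disc(.024,zu+.014,c)])))-[(K[0]+K[1])/2,K[3]],[.5515,.197]);print("knob",k)
q=proj(s,np.vstack([disc(.024,zu,k),disc(.024,zu+.014,k)]));print("model L R",q[:,0].min(),q[:,0].max())
for d in(s,s0):
    G=meas(d,390,208,14,14,lambda i:i[...,0]-i[...,2]>30);print("stem L R T B",G)
    def so(c):
        q=proj(d,np.vstack([disc(.0035,.077,c),disc(.005,.0755,c),disc(.005,.06,c)])); return np.array([(q[:,0].min()+q[:,0].max())/2,q[:,1].min()])
    st=fsolve(lambda c:so(c)-[(G[0]+G[1])/2,G[2]],[.551,.197]);print("stem",st)
x=np.array([np.cos(np.radians(-15.8)),np.sin(np.radians(-15.8))]);e=st-k;print("stem-knob hob x,y mm",1e3*e@x,1e3*e@[-x[1],x[0]])
E
python3 rel.py
```

```text
skirt L R T B [389.25  407.375 193.5   205.5  ]
knob [0.55059666 0.20031187]
model L R 388.42299981239177 408.2020001876083
stem L R T B [394.875 399.375 210.75  217.875]
stem [0.55238404 0.19955133]
stem L R T B [395.    399.25  210.25  217.875]
stem [0.55077731 0.20065758]
stem-knob hob x,y mm 0.07969182959289382 0.38183008688576625
```

```bash
python3 -m handwheel '[[[0,0,0,0.06,0,0,0],[0,0,0,0.12,0,0,0],[0,0,0,0.16,0,0,0],[0,0,0,0.18,0,0,0],[0,0,0,0.2,0,0,0],[0,0,0,0.21,0,0,0],[0,0,0,0.21,0,0,0]]]' 80; python3 g.py .551 .197 .0956 164.2;python3 -c "from rig import *;print(observe()['ft_torque'])"
```

```text
time_s: 6.63
tool_pos: [0.5512, 0.1984, 0.1048]
tcp_rot: [-0.43, -3.111, 0.0]
ft_force: [-0.0, 0.4, -1.3]
finger_gap: 0.016
finger_force: 78.9
t 6.63 at [0.5512 0.1984 0.1048] shift [-0.0009 -0.0071  0.0459] turn [-0.0001 -0.0002  0.0004]
[ 0.00391228 -0.03282983 -0.04455021]
```

```bash
python3 -m handwheel '[[[0,0,0,0.01,0,0,0],[0,0,0,0.02,0,0,0],[0,0,0,0.03,0,0,0],[0,0,0,0.035,0,0,0],[0,0,0,0.035,0,0,0]]]' 80; python3 g.py .551 .197 .0956 164.2;python3 -c "from rig import *;print(observe()['ft_torque'])"
```

```text
time_s: 7.05
tool_pos: [0.5513, 0.1984, 0.0981]
tcp_rot: [-0.43, -3.112, 0.0]
ft_force: [0.5, -0.4, -1.2]
finger_gap: 0.0162
finger_force: 78.9
t 7.05 at [0.5513 0.1984 0.0981] shift [-0.0003 -0.0072  0.0124] turn [-0.     -0.0001  0.0004]
[-0.02511431 -0.02739742  0.00137695]
```

```bash
python3 -m handwheel '[[[0,0,0,0.006,0,0,0],[0,0,0,0.012,0,0,0],[0,0,0,0.018,0,0,0],[0,0,0,0.018,0,0,0],[0,0,0,0.018,0,0,0]]]' 80; python3 -m handwheel '[[[0,0,0,0.006,0,0,0],[0,0,0,0.012,0,0,0],[0,0,0,0.012,0,0,0],[0,0,0,0.012,0,0,0]]]' 80
```

```text
time_s: 7.47
tool_pos: [0.5516, 0.1985, 0.0952]
tcp_rot: [0.43, 3.111, 0.001]
ft_force: [-2.2, 0.1, 4.1]
finger_gap: 0.0157
finger_force: 79.4
time_s: 7.8
tool_pos: [0.5516, 0.1985, 0.093]
tcp_rot: [0.43, 3.111, 0.001]
ft_force: [-1.4, -0.9, 7.0]
finger_gap: 0.0157
finger_force: 79.8
```

```bash
python3 -m handwheel '[[[0,0,0,0.006,0,0,0],[0,0,0,0.012,0,0,0],[0,0,0,0.012,0,0,0],[0,0,0,0.012,0,0,0]]]' 80; python3 -m handwheel '[[[0,0,0,0.006,0,0,0],[0,0,0,0.01,0,0,0],[0,0,0,0.01,0,0,0],[0,0,0,0.01,0,0,0]]]' 80
```

```text
time_s: 8.13
tool_pos: [0.5517, 0.1985, 0.0911]
tcp_rot: [0.43, 3.111, 0.001]
ft_force: [-3.7, -1.6, 11.0]
finger_gap: 0.0155
finger_force: 80.2
time_s: 8.47
tool_pos: [0.5518, 0.1985, 0.0902]
tcp_rot: [0.43, 3.11, 0.002]
ft_force: [-4.9, -2.3, 18.0]
finger_gap: 0.016
finger_force: 81.3
```

```bash
python3 -m handwheel '[[[0,0,0,0.005,0,0,0],[0,0,0,0.005,0,0,0],[0,0,0,0.005,0,0,0],[0,0,0,0.005,0,0,0]]]' 80; python3 - <<'E'
from m import *; from rig import *
s=get_image("scene");t=get_image("top")
cv2.imwrite("pics/z3.png",np.hstack([crop(s,(380,210),80,60),crop(s,(240,260),200,150)]))
E
```

```text
time_s: 8.8
tool_pos: [0.5518, 0.1985, 0.09]
tcp_rot: [0.43, 3.109, 0.002]
ft_force: [-7.9, -3.1, 22.2]
finger_gap: 0.0156
finger_force: 82.0
```

View pics/z3.png

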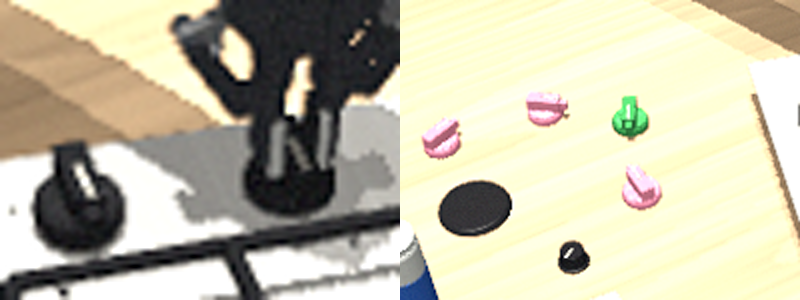

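The picture shows the knob on the spindle at crop (290,185), gripped with its nose to the back like the fitted knob at (78,200). The other loose parts have not moved. The 22 N push is well above the 13 N needed at the bottom of the spring, and the last push barely moved it further, so it is against the stop.

```bash
python3 -c "from rig import *;print(hand_in())"
```

```text
the job is handed in; nothing more can be done
None
```

The knob is fully home on the bare spindle with its nose to the back of the hob, and the gripper still holds it pressed down against the stop with about 22 N; the job is handed in, but no verdict came back.

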